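Load the inspection hood and start its lamp

TASK

Slide the specimen carrier under the inspection hood, between the guide rails, until it is fully home against the backstop. Then turn the spring-return lamp knob on the sloping switch box clockwise until you feel its stop, hold it firmly against the stop for a second without forcing it, and let go so that it springs back. Keep everything else on the table in its place.

Things in the scene. Friction and masses are not known exactly. Their poses are not given: they have to be found in the camera images.
- hood: white and grey lamp hood fixed to the table, 135 mm deep (its x), 240 wide (y), 150 high. Origin on the table below it; its x points from the open front, where the carrier enters, to the rear. The lamp housing overhangs from 80 mm up, x from -55 to 80 mm; cheeks 15 mm thick stand under its sides.
- lane (a point): middle of the guided lane on the table, at the hood's origin, axes as the hood's. Two aluminium rails, 16 mm high, leave a straight lane 123 mm wide from x = -50 to 75 mm; in front of that they flare outward to a mouth about 161 mm wide at x = -112 mm.
- backstop: fixed steel bar, 110 mm wide, 22 high, across the lane under the hood, out of sight; adjustable: its distance into the hood differs each time. Origin on the table at the middle of the face that the carrier's front edge comes to rest on; axes as the hood's (x to the rear).
- carrier: loose aluminium plate, 0.3 to 0.63 kg, 100 mm long (its x), 118 wide (y), 12 thick, a paper specimen on it; an upright push lip 34 mm high, 8 thick, spans its rear edge. Origin on the table at the middle of the lip's outer face; x points to the front edge (x = 100 mm), which enters first. Starts before the rails, askew. Home: the lip stands 45 to 67 mm out of the hood.
- control: grey fixed switch box beside the hood, left or right of it, 130 mm deep (x), 150 wide (y); its top slopes up away from the front at 25 degrees, from 36 mm high at the front to 97 at the rear. Origin on the table under its centre, x to the rear.
- knob_axis (a point): where the knob's axis meets the sloping top, 67 mm above the table. Its z is the axis, square to the sloping top and away from it; its y points along the knob's lever and turns with it. Black hub, 36 mm diameter, 30 high, and one radial lever 12 mm wide (6 each side of the y line) that reaches to 65 mm from the axis and spans 8 to 30 mm above the sloping top.
- knob_end (a point): point in the middle of the lever, 55 mm out from the axis and 19 mm above the sloping top; axes as knob_axis.
- knob (a joint): knob angle, rad: 0 at rest, lever to the left of the switch box (its +y); grows clockwise seen from above. A spring returns it: pushed 45 mm from the axis it takes 3.5 N at rest, 5.5 to 7 N near the stop, a hard one hidden in the box and set anew each time, at 0.7 to 1.3 rad. The lamp starts if the knob rests on the stop with 3 N or more to spare; over 30 N of push or squeeze breaks it.
- slidechest: fixed green chest, 130 x 150 x 70 mm, on the other side of the hood; origin under its centre. Leave alone.
- weight: brass weight, 38 mm across, 40 high; origin under its centre. Leave in place.
- stoneblock: stone block 50 x 35 x 30 mm; origin under its centre. Leave in place.
- brush: brush, 170 mm long, lying. Leave in place.
- folder: spatula, 180 mm long, lying. Leave in place.
- tape: paper tape ring, 90 mm across, 20 high. Leave in place.
- bottle: white bottle, 60 mm across, 110 high. Leave in place.
- cup: white cup, 70 mm across, 80 high. Leave in place.
Things that resemble listed ones, but are neither listed nor needed, are in the scene too. Leave any green look-alike of the carrier alone.

How it is judged:
By the outcome, as a careful person would: the job done as asked, in the order asked, and still so for the second after the job is handed in, with the robot touching nothing.
It also fails if it takes over 58 s, if anything falls off the work surface, if the arm or the gripper's body presses on something with over 40 N, if the wrist force passes 120 N, or if a joint passes its speed limit or range.

ROBOT

A 6-joint arm with a two-finger parallel gripper is mounted at the origin on the work surface. World frame = base frame: x ahead of the robot, y to its left, z up, the work surface at z = 0. Lengths are in m, angles in degrees, forces in N, time in s.
With the tool pointing down it reaches from about 0.25 to 0.725 m from the base axis. Payload 9.7 kg.
Tool frame: the origin (TCP) lies midway between the tips of the shut fingers; the grasp point (between the pads) lies 19 mm behind it (bot.pinch_z is the distance from the TCP to the grasp point, in m); z points along the fingers, y is the line along which they close (so a half turn about z gives the same grasp; the last joint's range is limited). The gripper opens to 85 mm and grips with 20 to 120 N. Pads are 22 mm wide; open, the fingers measure 114 mm over their backs; the gripper's body (76 mm by 85 mm) begins 54 mm behind the grasp point. The pads swing forward as they close: fully open they stand 13 mm farther back than shut.
Start: joints at [-71.62, 4.979, 10.078, 95.1, 0, 90], TCP at [0.173, -0.522, 0.231] pointing down, gripper open.
Joint ranges: [-179.16, 179.16], [-48.56, 103.87], [-65.8, 70.77], [-126.05, 130.52], [-82.76, 87.17], [-180, 180]. Speed limits (degrees/s): [127.2, 127.2, 147.25, 180, 180, 180].

INTERFACE

Orientations are given as [roll, pitch, yaw] about the fixed x, y, z axes, in that order (R = Rz(yaw) Ry(pitch) Rx(roll)).
In Python, from workcell import sensors, camera, camera_params, ticket, bot gives the robot as it stands.
- The arm moves only by the shell command python3 -m jog 'ROWS' [FORCE]. ROWS is JSON, a list that holds one entry, the list of rows, each a list of 5 numbers: the shift along the world's x, y, z in units of 50 mm (1.0 is 50 mm), then the turn about the world's z in units of 5 degrees (1.0 is 5 degrees), then the opening, from 0 (shut) to 1 (fully open). In form: [[[tx, ty, tz, yaw, grip], ...]]. A call has 1 to 8 rows; each row shifts and turns the commanded pose from where the row before left it; what a row does not reach is not made up. A row lasts 1/10 s, in which the tool goes at most 50 mm and 8.59 degrees, less where a joint would pass 70% of its speed; a pose out of reach is approached as far as the arm can. A call is refused whole if a number of a shift passes 1 or a number of a turn 1, either way. A call with a gripper value outside its range is refused whole. The fingers move at their own pace and stop on an object; FORCE is the grip in N (left out, the last holds). Time passes only in rows, so rows that do not move let the fingers close. It gives the time, the measured TCP pose, the force, the opening and the grip force at its end, in the units of the state.
- sensors.get_obs(): the state, without advancing time (a new reading comes with each control period).
- camera(name): name is "scene" or "top" or "wrist"; returns the picture (400x640x3 uint8, blue, green, red); there is no depth.
- camera_params(name): a dict with "fx", "fy", "cx", "cy" (pixels), "T" (4x4, takes a point from camera to world coordinates); the wrist camera has in their place "tool_from_camera" (4x4, takes a point from camera to tool coordinates, whose origin is the TCP and whose axes are the flange's). Camera axes: x right, y down, z forward; pixel columns grow to the right and rows downward; lengths in m; the calibration is good to about 2 mm. The wrist camera is an equidistant fisheye: a pixel r from the principal point sees the ray r / f radians off the axis. A picture is of the moment at which its call begins: read the wrist's pose just before it. camera_params takes no time and is no camera call.
- ticket.job_done(): hands the job in; it is judged then, once.
The state is a dict: "time": time; "q": joint angles; "qd": joint speeds; "joint_efforts": joint torques, N m; "ee_pos": TCP position; "tcp_rot": TCP orientation; "wrist_force": force on the tool from outside, world axes, zero at the start; "torque": the same for the moment, N m; "opening": finger opening in m; "grasp_force": force on a finger pad.
Only numpy, scipy, OpenCV 4.12 (cv2) and the standard library are available. Lean on these libraries where they do the work, as an engineer would, in place of code of your own. Each camera call takes 0.05 s, during which the arm holds its last target. There are 200 camera calls.

## Working session

There is one attempt and no reset: what is moved stays moved. The work goes in short steps, Python scripts to look and compute and a shell command to move; the robot and the scene stay as the last step left them, time stands still between calls to the robot, and variables do not carry over. Pictures are saved under pics/ and viewed, at most 10 in all, crops included, and the job is handed in when it is done.

```bash
ls; mkdir -p pics
python3 - <<'E'
from workcell import sensors,camera,camera_params
import cv2,numpy as np
o=sensors.get_obs();print(o)
for n in("scene","top"):
    im=camera(n);cv2.imwrite(f"pics/{n}0.png",im);p=camera_params(n);print(n,p)
print(camera_params("wrist"))
E
```

```text
pics
{'time': 0.0, 'q': array([-7.16202310e+01,  5.00993654e+00,  1.00338386e+01,  9.50993767e+01,
        1.13848484e-03,  9.00024730e+01]), 'qd': array([ 0.00749492,  0.09092796,  0.01357889, -0.08784395, -0.01311307,
       -0.05566458]), 'joint_efforts': array([-8.11063128e-04, -5.20388067e+01,  4.64808333e+01,  1.62341277e-02,
       -4.12153281e-05,  1.10682143e-05]), 'ee_pos': array([ 0.17335452, -0.52171996,  0.23058872]), 'tcp_rot': array([-1.79924525e+02, -1.13522616e-03,  1.83772945e+01]), 'wrist_force': array([-0.14043548,  0.81531374, -0.35738586]), 'torque': array([0.03204727, 0.01395359, 0.03494598]), 'grasp_force': 0.0, 'opening': 0.08563278865522617}
scene {'fx': 467.07910735520596, 'fy': 467.07910735520596, 'cx': 317.85882150097467, 'cy': 201.75290012376877, 'T': array([[ 0.40987447,  0.68821821, -0.59863062,  1.24199058],
       [ 0.91203612, -0.29922096,  0.28045844, -0.36880693],
       [ 0.01389378, -0.6609255 , -0.75032289,  1.03466527],
       [ 0.        ,  0.        ,  0.        ,  1.        ]])}
top {'fx': 427.43516251625476, 'fy': 427.43516251625476, 'cx':
[... 158 characters left out ...]
1, -2.48202469e-02, -1.02338824e-03,
        -9.99838072e-03],
       [ 5.63032950e-03, -1.86264462e-01, -9.82483511e-01,
         1.52949757e+00],
       [ 0.00000000e+00,  0.00000000e+00,  0.00000000e+00,
         1.00000000e+00]])}
{'fx': 309.70691628693146, 'fy': 309.70691628693146, 'cx': 315.2521058740727, 'cy': 200.68392451327034, 'tool_from_camera': array([[ 2.84202887e-04, -9.59621581e-01, -2.81294048e-01,
         7.33485557e-02],
       [ 9.99999932e-01,  2.06588465e-04,  3.05573899e-04,
         1.80415919e-04],
       [-2.35123202e-04, -2.81294116e-01,  9.59621574e-01,
        -1.41525046e-01],
       [ 0.00000000e+00,  0.00000000e+00,  0.00000000e+00,
         1.00000000e+00]])}
```

View pics/scene0.png

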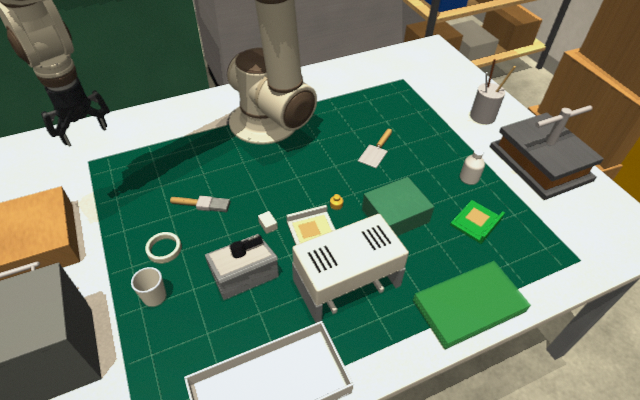

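View pics/top0.png

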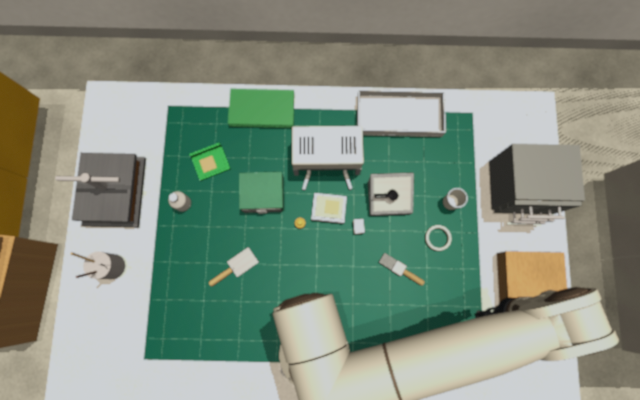

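The aluminium carrier is at top (329,208), in front of the hood mouth (328,170). The other plate, at (209,162), is the green look-alike, so I'll leave it alone. The switch box is at (391,194) with its knob lever pointing left. The weight is at (300,223) and the stone at (359,227). I'll confirm with an enlarged crop.

Run:
```python
import cv2
im=cv2.imread("pics/top0.png")[115:245,280:430]
cv2.imwrite("pics/crop1.png",cv2.resize(im,None,fx=4.6,fy=4.6,interpolation=cv2.INTER_CUBIC))
im=cv2.imread("pics/scene0.png")[180:320,200:420]
cv2.imwrite("pics/crop2.png",cv2.resize(im,None,fx=3.6,fy=3.6,interpolation=cv2.INTER_CUBIC))
```

```text
(no output)
```

View pics/crop1.png

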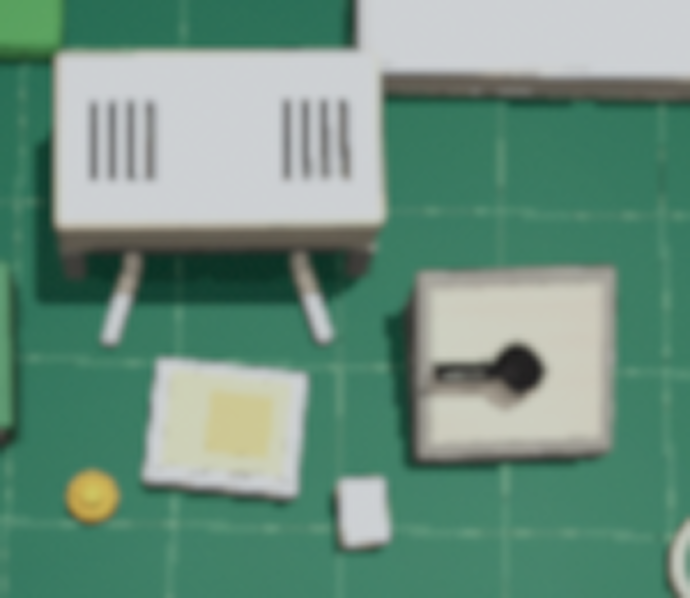

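View pics/crop2.png

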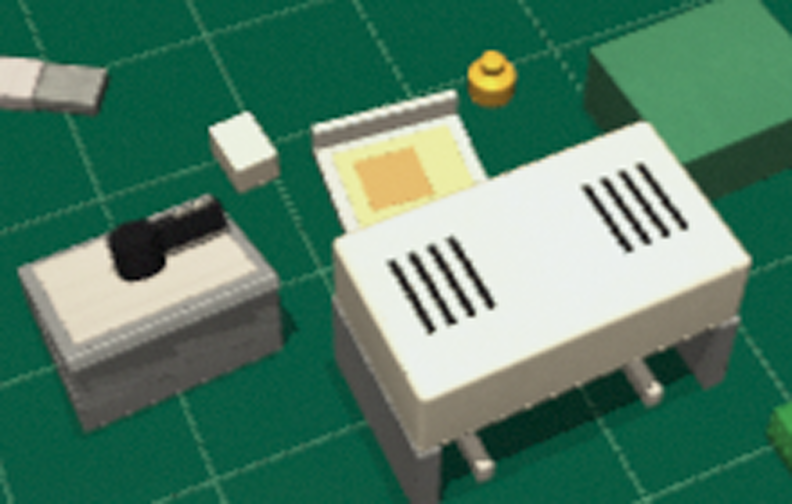

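The carrier is confirmed: bare aluminium with a yellow specimen and its lip facing the robot, front corners at crop (160,362) and (308,375). The knob lever points to +y. Next I cast rays for the poses.

```bash
cat > h.py <<'E'
import numpy as np,cv2
from workcell import camera_params,sensors
from scipy.spatial.transform import Rotation as R
def ray(n,uv,z,pose=None):
    p=camera_params(n);u=(uv[0]-p["cx"])/p["fx"];v=(uv[1]-p["cy"])/p["fy"]
    if n=="wrist":
        r=np.hypot(u,v);d=np.array([u/r*np.sin(r),v/r*np.sin(r),np.cos(r)])
        W=np.eye(4);W[:3,:3]=R.from_euler("xyz",pose[1],degrees=True).as_matrix();W[:3,3]=pose[0]
        T=W@p["tool_from_camera"]
    else: d=np.array([u,v,1]);T=p["T"]
    d=T[:3,:3]@d;o=T[:3,3]
    return o+d*(z-o[2])/d[2]
E
python3 - <<'E'
from h import *
def c1(x,y):return((x+.5)/4.6-.5+280,(y+.5)/4.6-.5+115)
def c2(x,y):return((x+.5)/3.6-.5+200,(y+.5)/3.6-.5+180)
np.set_printoptions(precision=4,suppress=True)
for k,p,z in[("hoodFL",(55,228),.15),("hoodFR",(385,222),.15),("hoodRL",(55,52),.15),("hoodRR",(383,52),.15),
 ("carFL",(160,362),.012),("carFR",(308,375),.012),("lipL",(145,485),.034),("lipR",(298,495),.034),
 ("railL",(112,345),.016),("railR",(322,342),.016),
 ("boxFL",(416,460),.036),("boxFR",(610,452),.036),("boxRL",(416,272),.097),("boxRR",(614,268),.097),("hub",(520,369),.094),("leverend",(435,372),.094),
 ("stone",(362,512),.03),("stoneRcorner FL",(345,548),.0),("stone top FR",(390,540),.03),("stoneTL",(337,480),.03),("weight",(92,495),.04),("chestR",(14,430),.07)]:
    print(k,ray("top",c1(*p),z))
for k,p,z in[("hoodFL",(650,122),.15),("hoodFR",(335,240),.15),("hoodRR",(425,440),.15),("hoodRL",(748,262),.15),("lipL",(457,94),.034),("lipR",(314,127),.034),("boxFR",(20,270),.036),("boxFL",(212,198),.036),("boxRL",(278,275),.097),("boxRR",(72,355),.097),("hub",(136,236),.094),("lev",(220,212),.094)]:
    print("S",k,ray("scene",c2(*p),z))
E
```

```text
hoodFL [0.6271 0.09   0.15  ]
hoodFR [ 0.6379 -0.1499  0.15  ]
hoodRL [0.762 0.095 0.15 ]
hoodRR [ 0.7684 -0.1477  0.15  ]
carFL [0.5595 0.0131 0.012 ]
carFR [ 0.552  -0.1038  0.012 ]
lipL [0.4577 0.0217 0.034 ]
lipR [ 0.4529 -0.096   0.034 ]
railL [0.5714 0.0513 0.016 ]
railR [ 0.578  -0.1143  0.016 ]
boxFL [ 0.4821 -0.1864  0.036 ]
boxFR [ 0.4921 -0.3361  0.036 ]
boxRL [ 0.6151 -0.1788  0.097 ]
boxRR [ 0.6221 -0.328   0.097 ]
hub [ 0.5431 -0.2571  0.094 ]
leverend [ 0.5392 -0.1936  0.094 ]
stone [ 0.4415 -0.1457  0.03  ]
stoneRcorner FL [ 0.417  -0.1353  0.    ]
stone top FR [ 0.4203 -0.1674  0.03  ]
stoneTL [ 0.4659 -0.1262  0.03  ]
weight [0.448  0.0619 0.04  ]
chestR [0.4916 0.1209 0.07  ]
S hoodFL [0.6331 0.0875 0.15  ]
S hoodFR [ 0.6388 -0.1485  0.15  ]
S hoodRR [ 0.7944 -0.1546  0.15  ]
S hoodRL [0.7611 0.0878 0.15  ]
S lipL [0.4673 0.0217 0.034 ]
S lipR [ 0.4538 -0.0939  0.034 ]
S boxFR [ 0.4952 -0.3368  0.036 ]
S boxFL [ 0.4889 -0.1893  0.036 ]
S boxRL [ 0.6142 -0.1813  0.097 ]
S boxRR [ 0.6193 -0.3256  0.097 ]
S hub [ 0.5428 -0.2584  0.094 ]
S lev [ 0.5464 -0.1987  0.094 ]
```

Measured poses:
- **Hood/lane:** origin about (.6875, -.028), yaw about +2°.
- **Carrier:** lip middle about (.457, -.038), yaw about -4°.
- **Knob axis foot:** about (.5555, -.258), box yaw about 3°.

I'll move over the lip with the tool's y along the carrier's x.

```bash
python3 -m jog '[[[0.36,0.6,0,0.85,0.4],[0.36,0.6,0,0.85,0.4],[0.36,0.6,0,0.85,0.4],[0.36,0.6,0,0.85,0.4],[0.36,0.6,0,0.85,0.4],[0.36,0.6,0,0.85,0.4],[0.36,0.6,0,0.85,0.4],[0.36,0.6,0,0.85,0.4]]]' 30
python3 -m jog '[[[0.36,0.6,0,0.85,0.4],[0.36,0.6,0,0.85,0.4],[0.36,0.6,0,0.85,0.4],[0.36,0.6,0,0.85,0.4],[0.36,0.6,0,0.85,0.4],[0.36,0.6,0,0.85,0.4],[0.2,0.4,0,0.85,0.4],[0,0,0,0.85,0.4]]]'
python3 -m jog '[[[0,0,0,0,0.4],[0,0,0,0,0.4],[0,0,0,0,0.4]]]'
python3 - <<'E'
from h import *
from workcell import camera
o=sensors.get_obs();print(o["ee_pos"],o["tcp_rot"],o["q"],o["wrist_force"])
cv2.imwrite("pics/w1.png",camera("wrist"))
E
```

```text
time: 0.9
ee_pos: [0.3178, -0.2806, 0.2311]
tcp_rot: [-180.0, -0.0, 52.5]
wrist_force: [-0.8, -0.4, -0.2]
opening: 0.0342
grasp_force: 0.0
time: 1.7
ee_pos: [0.4362, -0.0798, 0.2307]
tcp_rot: [-179.9, -0.0, 86.7]
wrist_force: [-0.3, -0.5, -0.1]
opening: 0.034
grasp_force: 0.0
time: 2.0
ee_pos: [0.4352, -0.0823, 0.2312]
tcp_rot: [-180.0, 0.0, 86.2]
wrist_force: [0.0, 0.8, 0.7]
opening: 0.0341
grasp_force: 0.0
[ 0.43521899 -0.08232813  0.23122689] [-1.79992595e+02  3.97892744e-04  8.62406831e+01] [-1.07109453e+01 -9.57185142e+00 -4.00292663e+00  9.55762270e+01
 -1.29117820e-03  8.30483717e+01] [0.04240378 0.84542501 0.72918054]
```

View pics/w1.png

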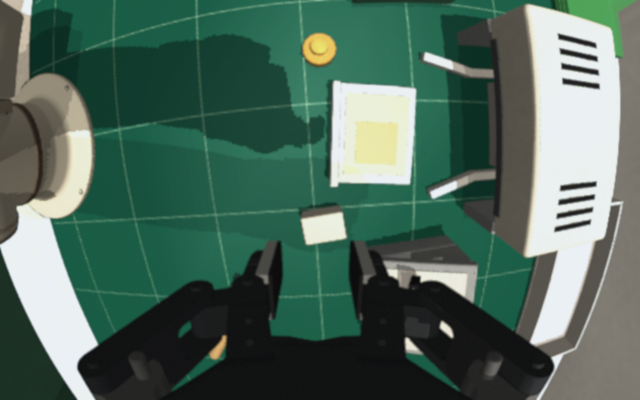

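The wrist view shows the lip's outer top edge from (333,82) to (330,186), the plate's front corners at (415,87) and (411,185), and the rail ends at (423,57) and (431,192).

Run:
```python
from h import *
np.set_printoptions(precision=4,suppress=True)
P=([.43522,-.08233,.23123],[-179.993,0,86.24])
for k,p,z in[("lipL",(333,82),.034),("lipR",(330,186),.034),("FL",(415,87),.012),("FR",(411,185),.012),("railL",(422,57),.016),("railR",(430,192),.016),("weight",(319,45),.04),("stTL",(301,212),.03),("stTR",(341,206),.03),("stBL",(306,244),.03)]:
    print(k,ray("wrist",p,z,P))
```

```text
lipL [0.4629 0.0215 0.034 ]
lipR [ 0.453  -0.0937  0.034 ]
FL [0.5617 0.0159 0.012 ]
FR [ 0.5543 -0.1038  0.012 ]
railL [0.5715 0.0523 0.016 ]
railR [ 0.5786 -0.1131  0.016 ]
weight [0.4505 0.0625 0.04  ]
stTL [ 0.4177 -0.1236  0.03  ]
stTR [ 0.4646 -0.1193  0.03  ]
stBL [ 0.4204 -0.1648  0.03  ]
```

```bash
python3 -m jog '[[[0.27,0.46,-0.2,0,0.4],[0.27,0.46,-0.5,0,0.4],[0,0,-0.6,0,0.4],[0,0,-0.6,0,0.4],[0,0,-0.6,0,0.4],[0,0,-0.6,0,0.4],[0,0,-0.6,0,0.4],[0,0,-0.3,0,0.4]]]'
python3 -m jog '[[[0,0,-0.14,0,0.4],[0,0,-0.14,0,0.4],[0,0,0,0,0.4],[0,0,0,0,0.4]]]'
```

```text
time: 2.85
ee_pos: [0.461, -0.0363, 0.0287]
tcp_rot: [-179.8, -0.0, 86.3]
wrist_force: [-0.1, 0.5, -0.4]
opening: 0.0342
grasp_force: 0.0
time: 3.25
ee_pos: [0.4629, -0.0361, 0.0181]
tcp_rot: [179.9, 0.0, 86.4]
wrist_force: [0.7, 0.2, 1.8]
opening: 0.0339
grasp_force: 0.0
```

```bash
python3 -m jog '[[[0,0,0,0,0.2],[0,0,0,0,0.1],[0,0,0,0,0],[0,0,0,0,0],[0,0,0,0,0],[0,0,0,0,0],[0,0,0,0,0],[0,0,0,0,0]]]' 30
```

```text
time: 4.05
ee_pos: [0.4624, -0.036, 0.018]
tcp_rot: [180.0, 0.0, 86.4]
wrist_force: [-3.7, -0.7, 5.1]
opening: 0.0071
grasp_force: 30.3
```

Grip is good. I'll turn the carrier into line with the lane (yaw about 92) and start sliding.

```bash
python3 -m jog '[[[0,0,0.01,0.4,0],[0,0,0.01,0.4,0],[0,0,0,0.32,0],[0,0,0,0,0],[0.1,0.004,0,0,0],[0.1,0.004,0,0,0],[0.1,0.004,0,0,0],[0.1,0.004,0,0,0]]]'
python3 -m jog '[[[0.14,0.005,0,0,0],[0.14,0.005,0,0,0],[0.14,0.005,0,0,0],[0,0,0,0,0]]]'
python3 - <<'E'
from h import *
from workcell import camera
o=sensors.get_obs();print(o["ee_pos"],o["tcp_rot"])
cv2.imwrite("pics/w2.png",camera("wrist"))
E
```

```text
time: 4.85
ee_pos: [0.4829, -0.0351, 0.0182]
tcp_rot: [-180.0, -0.0, 92.0]
wrist_force: [-0.8, 0.2, -3.4]
opening: 0.0071
grasp_force: 29.3
time: 5.25
ee_pos: [0.5045, -0.0343, 0.0182]
tcp_rot: [180.0, -0.0, 92.0]
wrist_force: [-0.1, 0.6, -2.7]
opening: 0.0071
grasp_force: 29.4
[ 0.50445321 -0.03433695  0.01821631] [ 1.79971362e+02 -2.53658035e-03  9.19845456e+01]
```

View pics/w2.png

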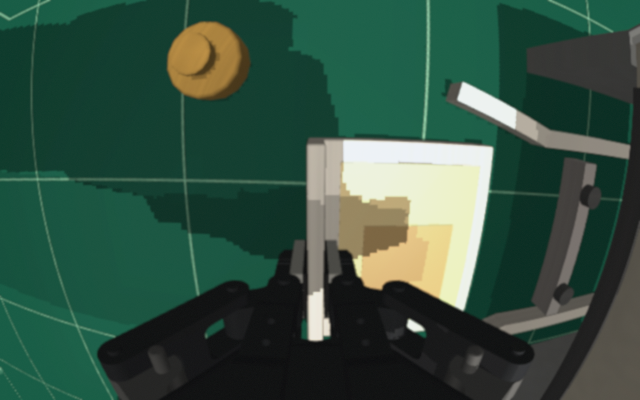

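The plate is held square, with its front-left corner at (493,147). The left rail bends at (547,146) and its straight part runs to (630,155). The backstop's front edge shows from (566,158) to (533,305).

Run:
```python
from h import *
np.set_printoptions(precision=4,suppress=True)
P=([.50445,-.03434,.01822],[180,0,91.98])
for k,p,z in[("carFL",(493,147),.012),("carFL_lip",(309,140),.034),("railtip in",(459,103),.016),("railbend in",(543,147),.016),("rail far in",(628,158),.016),("railR near",(487,318),.016),("railR far in",(585,296),.016),("bsL top",(566,158),.022),("bsR top",(533,305),.022)]:
    w=ray("wrist",p,z,P);d=w[:2]-[.6875,-.028];c,s=np.cos(.035),np.sin(.035);print(k,w,"hood",d@[c,s],d@[-s,c])
```

```text
carFL [0.5994 0.0275 0.012 ] hood -0.08608183462708952 0.0585425579109891
carFL_lip [0.5016 0.0262 0.034 ] hood -0.18385812272992536 0.060667827606332665
railtip in [0.574  0.0478 0.016 ] hood -0.11073917159155314 0.07973041051104955
railbend in [0.6333 0.0316 0.016 ] hood -0.052127080644196314 0.06146872136342442
rail far in [0.7307 0.0355 0.016 ] hood 0.04539754534210608 0.06195475959306341
railR near [ 0.6212 -0.0812  0.016 ] hood -0.06808480482249678 -0.050889715025006374
railR far in [ 0.7227 -0.0762  0.016 ] hood 0.03351366540131255 -0.04941248981277013
bsL top [0.6487 0.0278 0.022 ] hood -0.036860775656745524 0.05711730732185174
bsR top [ 0.654  -0.0708  0.022 ] hood -0.03497296155218606 -0.041590003254589177
```

The carrier is centred in the lane. I'll slide on to about x = .555.

```bash
python3 -m jog '[[[0.14,0.005,0,0,0],[0.14,0.005,0,0,0],[0.14,0.005,0,0,0],[0,0,0,0,0]]]'
python3 -m jog '[[[0.14,0.005,0,0,0],[0.14,0.005,0,0,0],[0.14,0.005,0,0,0],[0.14,0.005,0,0,0],[0,0,0,0,0]]]'
```

```text
time: 5.7
ee_pos: [0.5255, -0.0336, 0.0183]
tcp_rot: [180.0, 0.0, 92.0]
wrist_force: [0.4, 0.1, -4.1]
opening: 0.0071
grasp_force: 29.6
time: 6.2
ee_pos: [0.5535, -0.0326, 0.0182]
tcp_rot: [180.0, 0.0, 92.0]
wrist_force: [0.4, 0.2, -4.2]
opening: 0.0071
grasp_force: 29.7
```

```bash
python3 -m jog '[[[0,0,0,0,0.2],[0,0,0,0,0.4],[0,0,0,0,0.4],[0,0,0,0,0.4],[0,0,0.3,0,0.4],[0,0,0.5,0,0.4],[-0.4,-0.014,0.1,0,0.2],[-0.4,-0.014,0,0,0]]]'
python3 -m jog '[[[0,0,0,0,0],[0,0,0,0,0],[0,0,-0.3,0,0],[0,0,-0.4,0,0],[0,0,-0.2,0,0],[0,0,-0.05,0,0],[0,0,0,0,0]]]'
```

```text
time: 7.0
ee_pos: [0.5131, -0.0341, 0.0659]
tcp_rot: [179.8, 0.0, 92.0]
wrist_force: [-0.8, -0.3, -0.5]
opening: 0.0062
grasp_force: 0.0
time: 7.7
ee_pos: [0.5123, -0.034, 0.0152]
tcp_rot: [-179.9, -0.0, 92.0]
wrist_force: [0.1, -0.3, -0.6]
opening: -0.0001
grasp_force: 0.0
```

```bash
python3 -m jog '[[[0.1,0.004,0,0,0],[0.1,0.004,0,0,0],[0.1,0.004,0,0,0],[0.1,0.004,0,0,0],[0,0,0,0,0]]]'
python3 -m jog '[[[0.1,0.004,0,0,0],[0.05,0.002,0,0,0],[0.05,0.002,0,0,0],[0,0,0,0,0]]]'
```

```text
time: 8.2
ee_pos: [0.5332, -0.0332, 0.0159]
tcp_rot: [180.0, 0.0, 92.0]
wrist_force: [-0.3, -0.4, 0.2]
opening: -0.0
grasp_force: 0.0
time: 8.6
ee_pos: [0.5425, -0.0328, 0.0157]
tcp_rot: [-180.0, -0.0, 92.0]
wrist_force: [-2.6, 0.1, 1.2]
opening: 0.0002
grasp_force: 1.2
```

```bash
python3 -m jog '[[[0.06,0.002,0,0,0],[0.06,0.002,0,0,0],[0.06,0.002,0,0,0],[0,0,0,0,0]]]'
python3 -m jog '[[[0.04,0.001,0,0,0],[0.04,0.001,0,0,0],[0,0,0,0,0]]]'
python3 -m jog '[[[0.04,0.001,0,0,0],[0,0,0,0,0]]]'
```

```text
time: 9.0
ee_pos: [0.5521, -0.0325, 0.0157]
tcp_rot: [180.0, -0.0, 92.0]
wrist_force: [0.0, -0.4, -0.3]
opening: -0.0001
grasp_force: 0.1
time: 9.3
ee_pos: [0.5557, -0.0324, 0.0158]
tcp_rot: [180.0, -0.0, 92.0]
wrist_force: [-0.9, -0.3, -0.3]
opening: 0.0003
grasp_force: 0.7
time: 9.5
ee_pos: [0.5564, -0.0324, 0.0157]
tcp_rot: [-179.9, -0.0, 92.0]
wrist_force: [-7.5, -0.8, 4.1]
opening: -0.0001
grasp_force: 4.5
```

```bash
python3 -m jog '[[[0.04,0.001,0,0,0],[0,0,0,0,0],[0,0,0,0,0]]]'
python3 -m jog '[[[0.04,0.001,0,0,0],[0,0,0,0,0],[0,0,0,0,0]]]'
```

```text
time: 9.8
ee_pos: [0.5565, -0.0324, 0.0157]
tcp_rot: [-179.7, -0.0, 92.0]
wrist_force: [-19.2, -1.0, 11.1]
opening: 0.0
grasp_force: 9.6
time: 10.1
ee_pos: [0.5566, -0.0324, 0.0156]
tcp_rot: [-179.5, -0.0, 92.0]
wrist_force: [-29.1, -1.0, 18.3]
opening: 0.0001
grasp_force: 14.9
```

There's a firm stop at TCP x = .5566, with -29 N and almost no lateral force. I'll back off and check visually.

```bash
python3 -m jog '[[[-0.1,-0.004,0,0,0],[-0.3,-0.01,0,0,0],[-0.4,0,0.5,0,0],[-0.4,0,0.8,0,0],[-0.4,-0.2,0.8,0,0],[0,-0.4,0.8,0,0],[0,-0.4,0.3,0,0],[0,0,0,0,0]]]'
python3 -m jog '[[[0,0,0,0,0],[0,0,0,0,0]]]'
python3 - <<'E'
from h import *
from workcell import camera
o=sensors.get_obs();print(o["ee_pos"],o["tcp_rot"])
im=camera("wrist");cv2.imwrite("pics/w3.png",im)
cv2.imwrite("pics/w3c.png",cv2.resize(im[20:270,290:600],None,fx=2.4,fy=2.4,interpolation=cv2.INTER_CUBIC))
E
```

```text
time: 10.9
ee_pos: [0.483, -0.0847, 0.179]
tcp_rot: [179.6, 0.1, 91.9]
wrist_force: [0.0, -0.3, -0.7]
opening: -0.0001
grasp_force: 0.0
time: 11.1
ee_pos: [0.4812, -0.0824, 0.1745]
tcp_rot: [-179.9, -0.0, 92.0]
wrist_force: [-0.1, 0.3, -1.1]
opening: 0.0001
grasp_force: 0.0
[ 0.48119967 -0.08242945  0.174526  ] [-1.79916842e+02 -2.98465893e-02  9.19974143e+01]
```

View pics/w3c.png

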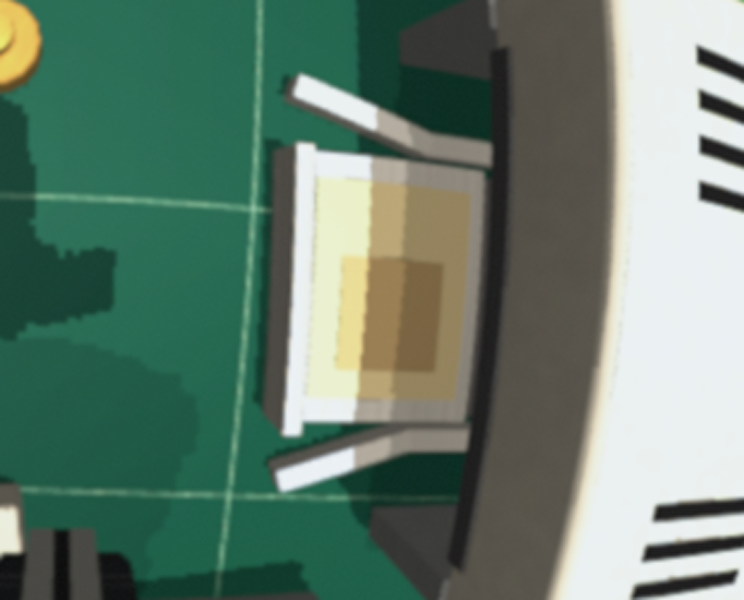

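The carrier sits straight between the rails, with its lip's outer top edge from crop (297,145) to (285,436) and its front edge just visible at (484,170). I'll check the numbers.

Run:
```python
from h import *
np.set_printoptions(precision=4,suppress=True)
P=([.4812,-.08243,.17453],[-179.917,-.03,91.997])
for k,p,z in[("lipL",(297,145),.034),("lipR",(284,436),.034),("FL",(486,170),.012),("FR",(468,422),.012),("tipL",(297,90),.016),("tipR",(277,470),.016),("bendL",(425,153),.016),("bendR",(404,428),.016),("hoodfrontL",(503,50),.08),("hoodfrontR",(458,565),.08),("hoodtopL",(612,50),.15),("hoodtopR",(560,565),.15)]:
    w=ray("wrist",((p[0]+.5)/2.4-.5+290,(p[1]+.5)/2.4-.5+20),z,P);d=w[:2]-[.6875,-.028];c,s=np.cos(.035),np.sin(.035);print(k,w,"hood",d@[c,s],d@[-s,c])
```

```text
lipL [0.5697 0.0258 0.034 ] hood -0.11583469454917499 0.057909976364357095
lipR [ 0.574  -0.0907  0.034 ] hood -0.1155749204425099 -0.058675641759786075
FL [0.6697 0.0308 0.012 ] hood -0.015691767925618938 0.05935332472341425
FR [ 0.675  -0.0868  0.012 ] hood -0.01454999882438808 -0.058301356198033304
tipL [0.5746 0.0516 0.016 ] hood -0.1100620824559651 0.08349095158289477
tipR [ 0.5787 -0.1114  0.016 ] hood -0.11163010314607649 -0.07957285986337696
bendL [0.6349 0.0328 0.016 ] hood -0.05039894564771119 0.06257100139667018
bendR [ 0.638 -0.09   0.016] hood -0.05159090819935861 -0.06022882393660405
hoodfrontL [0.6339 0.0673 0.08  ] hood -0.050233059366969084 0.09711703137034133
hoodfrontR [ 0.6406 -0.1277  0.08  ] hood -0.050336690877176085 -0.09800703446797027
hoodtopL [0.6267 0.0539 0.15  ] hood -0.05792046150747636 0.08395026137818895
hoodtopR [ 0.6317 -0.0944  0.15  ] hood -0.058076123826942175 -0.06441526412931396
```

The lip is 60.7 mm out of the hood with 0° skew, and the front edge matches the backstop seen earlier, so the carrier is home. Next I plan the knob path: a shut-finger face follows the lever's arc.

```bash
cat > k.py <<'E'
from h import *
A=np.array([.5555,-.258,.067]);by=np.deg2rad(3.);s=np.deg2rad(25)
B=R.from_euler("z",by).as_matrix()
u=B@[np.cos(s),0,np.sin(s)];n=B@[-np.sin(s),0,np.cos(s)];y=B@[0,1,0]
def tcp(th,gap=0.,r=.047):
    l=np.cos(th)*y+np.sin(th)*u;t=-np.sin(th)*y+np.cos(th)*u
    C=A+.03*n+r*l-.006*t
    a=np.arctan2(l[1],l[0]);N=np.array([np.sin(a),-np.cos(a),0])  # horizontal push normal
    p=C-(.0145+gap)*N-[0,0,.019]
    # clearance of the finger footprint over the slope
    cl=min(p[2]-(A[2]+((q-A)@(B@[1,0,0]))*np.tan(s)) for q in (p+i*.0145*N+j*.011*np.array([np.cos(a),np.sin(a),0]) for i in(-1,1) for j in(-1,1)))
    return p,np.rad2deg(a),N,cl
E
python3 - <<'E'
from k import *
np.set_printoptions(precision=4,suppress=True)
o=sensors.get_obs();c=o["ee_pos"];yw=o["tcp_rot"][2]
p,a,N,cl=tcp(0,.012);print("cur",c,yw,"start",p,a,"units",(p-c)/.05,(a-yw)/5)
pp,pa=p,a
for th in np.arange(0,1.41,.1):
    p,a,N,cl=tcp(th);print("%.1f"%th,p,"%.1f"%a,"cl %.4f"%cl,"d",(p-pp)/.05,"%.2f"%((a-pa)/5));pp,pa=p,a
E
```

```text
cur [ 0.4811 -0.0823  0.1745] 92.01223154364048 start [ 0.5085 -0.2134  0.0727] 93.0 units [ 0.5477 -2.6212 -2.0359] 0.19755369127190364
0.0 [ 0.5205 -0.2128  0.0727] 93.0 cl 0.0141 d [0.2397 0.0126 0.    ] 0.00
0.1 [ 0.5247 -0.2109  0.0746] 87.8 cl 0.0136 d [0.0849 0.038  0.0399] -1.04
0.2 [ 0.5291 -0.2094  0.0767] 82.6 cl 0.0132 d [0.088  0.0286 0.04  ] -1.04
0.3 [ 0.5336 -0.2085  0.0786] 77.3 cl 0.0127 d [0.0903 0.019  0.0397] -1.05
0.4 [ 0.5382 -0.208   0.0806] 72.0 cl 0.0123 d [0.0918 0.0093 0.039 ] -1.06
0.5 [ 0.5428 -0.208   0.0825] 66.7 cl 0.0118 d [ 0.0925 -0.0003  0.038 ] -1.07
0.6 [ 0.5475 -0.2085  0.0843] 61.2 cl 0.0114 d [ 0.0923 -0.0099  0.0365] -1.09
0.7 [ 0.552  -0.2095  0.086 ] 55.6 cl 0.0110 d [ 0.0915 -0.0194  0.0347] -1.11
0.8 [ 0.5565 -0.2109  0.0877] 50.0 cl 0.0106 d [ 0.0898 -0.0287  0.0325] -1.13
0.9 [ 0.5609 -0.2128  0.0892] 44.2 cl 0.0102 d [ 0.0875 -0.0378  0.03  ] -1.15
1.0 [ 0.5651 -0.2152  0.0905] 38.3 cl 0.0099 d [ 0.0843 -0.0467  0.0272] -1.18
1.1 [ 0.5691 -0.2179  0.0917] 32.3 cl 0.0096 d [ 0.0804 -0.0552  0.0242] -1.20
1.2 [ 0.5729 -0.2211  0.0928] 26.2 cl 0.0094 d [ 0.0758 -0.0633  0.0208] -1.22
1.3 [ 0.5764 -0.2246  0.0937] 20.0 cl 0.0092 d [ 0.0704 -0.071   0.0173] -1.24
1.4 [ 0.5797 -0.2285  0.0943] 13.8 cl 0.0091 d [ 0.0642 -0.0782  0.0136] -1.25
```

```bash
python3 -m jog '[[[0.05,-0.4,0,0,0],[0.1,-0.5,0,0.1,0],[0.1,-0.5,0,0.1,0],[0.1,-0.5,0,0,0],[0.1,-0.5,0,0,0],[0.1,-0.22,0,0,0],[0,0,-0.3,0,0],[0,0,-0.5,0,0]]]'
python3 -m jog '[[[0,0,-0.5,0,0],[0,0,-0.4,0,0],[0,0,-0.3,0,0],[0,0,0,0,0],[0,0,0,0,0]]]'
```

```text
time: 11.95
ee_pos: [0.5098, -0.2138, 0.1359]
tcp_rot: [179.9, 0.0, 93.0]
wrist_force: [0.8, -0.5, -0.2]
opening: -0.0002
grasp_force: 0.0
time: 12.45
ee_pos: [0.5091, -0.2136, 0.0761]
tcp_rot: [-180.0, -0.0, 93.0]
wrist_force: [-0.7, 0.1, 1.1]
opening: 0.0002
grasp_force: 0.0
```

Run:
```python
from h import *
from workcell import camera
o=sensors.get_obs();print(o["ee_pos"],o["tcp_rot"],o["wrist_force"])
im=camera("wrist");cv2.imwrite("pics/w4.png",im)
```

```text
[ 0.50908207 -0.21364459  0.07610628] [-1.79995866e+02 -6.17482485e-03  9.30061881e+01] [-0.73393332  0.06044527  1.12684148]
```

View pics/w4.png

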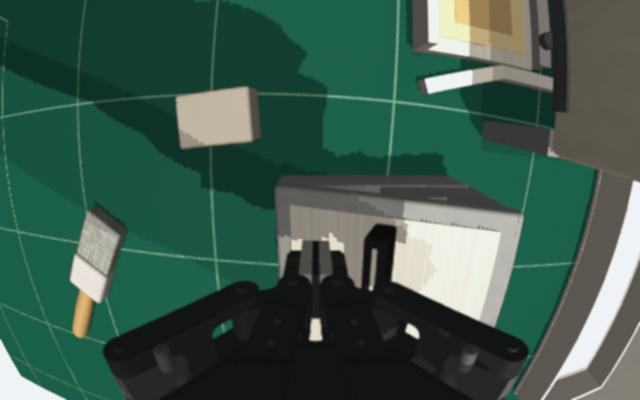

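The shut fingers stand just before the lever, whose tip is at (382,228), with a clear gap. Now I approach and follow the arc.

```bash
python3 -m jog '[[[0.1,0.005,-0.03,0,0],[0.08,0.005,-0.03,0,0],[0.05,0.002,0,0,0],[0,0,0,0,0]]]'
python3 -m jog '[[[0.04,0.02,0.02,-0.52,0],[0.045,0.018,0.02,-0.52,0],[0.044,0.014,0.02,-0.52,0],[0.044,0.014,0.02,-0.52,0],[0,0,0,0,0]]]'
```

```text
time: 12.9
ee_pos: [0.5203, -0.2134, 0.0733]
tcp_rot: [-179.9, 0.0, 93.0]
wrist_force: [-5.7, -0.2, 3.8]
opening: 0.0
grasp_force: 2.9
time: 13.4
ee_pos: [0.5288, -0.2104, 0.077]
tcp_rot: [-179.9, 0.0, 82.5]
wrist_force: [-5.0, -2.2, 1.4]
opening: -0.0001
grasp_force: 2.4
```

```bash
python3 -m jog '[[[0.045,0.01,0.02,-0.52,0],[0.045,0.009,0.02,-0.52,0],[0.046,0.005,0.02,-0.53,0],[0.046,0.004,0.02,-0.53,0],[0,0,0,0,0]]]'
python3 -m jog '[[[0.046,0,0.019,-0.53,0],[0.046,0,0.019,-0.53,0],[0.046,-0.005,0.018,-0.55,0],[0.046,-0.005,0.018,-0.55,0],[0,0,0,0,0]]]'
python3 -m jog '[[[0.046,-0.01,0.017,-0.55,0],[0,0,0,0,0]]]'
```

```text
time: 13.9
ee_pos: [0.5377, -0.2088, 0.0806]
tcp_rot: [-179.9, 0.0, 72.0]
wrist_force: [-5.5, 0.3, 0.0]
opening: 0.0001
grasp_force: 2.3
time: 14.4
ee_pos: [0.5468, -0.2092, 0.0841]
tcp_rot: [-179.9, 0.1, 61.2]
wrist_force: [-6.6, 0.3, -1.5]
opening: 0.0002
grasp_force: 2.5
time: 14.6
ee_pos: [0.549, -0.2096, 0.085]
tcp_rot: [-179.9, 0.1, 58.4]
wrist_force: [-5.6, 1.0, -0.3]
opening: 0.0001
grasp_force: 2.5
```

```bash
for i in 1; do python3 -m jog '[[[0.046,-0.01,0.017,-0.55,0],[0,0,0,0,0]]]'; python3 -m jog '[[[0.045,-0.014,0.016,-0.56,0],[0,0,0,0,0]]]'; done | grep -E "pos|wrist"
```

```text
ee_pos: [0.5513, -0.2101, 0.0857]
wrist_force: [-6.4, 0.9, -0.1]
ee_pos: [0.5535, -0.2107, 0.0865]
wrist_force: [-6.1, 1.6, -0.3]
```

```bash
(python3 -m jog '[[[0.045,-0.014,0.016,-0.56,0],[0,0,0,0,0]]]'; python3 -m jog '[[[0.044,-0.019,0.015,-0.57,0],[0,0,0,0,0]]]') | grep -E "pos|wrist"
```

```text
ee_pos: [0.5557, -0.2114, 0.0873]
wrist_force: [-5.7, 0.6, -0.8]
ee_pos: [0.5579, -0.2123, 0.0881]
wrist_force: [-5.4, 1.5, -1.1]
```

```bash
python3 -m jog '[[[0.044,-0.019,0.015,-0.57,0],[0,0,0,0,0]]]' | grep -E "pos|wrist"
```

```text
ee_pos: [0.5601, -0.2132, 0.0888]
wrist_force: [-5.9, 1.0, -0.5]
```

```bash
python3 -m jog '[[[0.042,-0.023,0.014,-0.59,0],[0,0,0,0,0]]]' | grep -E "pos|wrist"
```

```text
ee_pos: [0.5623, -0.2142, 0.0895]
wrist_force: [-5.5, 1.5, 0.0]
```

```bash
python3 -m jog '[[[0.042,-0.023,0.014,-0.59,0],[0,0,0,0,0]]]' | grep -E "pos|wrist"
```

```text
ee_pos: [0.5643, -0.2153, 0.0901]
wrist_force: [-6.6, 2.5, -0.7]
```

Now at about 1.0 rad, with no stop yet.

```bash
python3 -m jog '[[[0.04,-0.027,0.012,-0.6,0],[0,0,0,0,0]]]' | grep -E "pos|wrist"
```

```text
ee_pos: [0.5664, -0.2167, 0.0907]
wrist_force: [-5.5, 2.0, -0.6]
```

```bash
python3 -m jog '[[[0.04,-0.027,0.012,-0.6,0],[0,0,0,0,0]]]' | grep -E "pos|wrist"
```

```text
ee_pos: [0.5677, -0.2172, 0.091]
wrist_force: [-8.3, 6.0, 0.0]
```

```bash
(python3 -m jog '[[[0,0,0,0,0],[0,0,0,0,0]]]';python3 -m jog '[[[0.012,-0.014,0.003,0,0],[0,0,0,0,0]]]') | grep -E "pos|wrist"
```

```text
ee_pos: [0.5676, -0.2172, 0.091]
wrist_force: [-9.1, 6.5, -0.3]
ee_pos: [0.5679, -0.2175, 0.0911]
wrist_force: [-9.9, 8.4, -0.2]
```

```bash
python3 -m jog '[[[0.012,-0.014,0.003,0,0],[0,0,0,0,0],[0,0,0,0,0]]]' | grep -E "pos|wrist"
```

```text
ee_pos: [0.5681, -0.2178, 0.0911]
wrist_force: [-12.0, 10.3, 1.3]
```

The force rises to 15.8 N with hardly any travel, so the knob is on its stop with about 9 N to spare. Hold for over a second.

```bash
(python3 -m jog '[[[0,0,0,0,0],[0,0,0,0,0],[0,0,0,0,0],[0,0,0,0,0],[0,0,0,0,0],[0,0,0,0,0],[0,0,0,0,0]]]';python3 -m jog '[[[0,0,0,0,0],[0,0,0,0,0],[0,0,0,0,0],[0,0,0,0,0],[0,0,0,0,0],[0,0,0,0,0],[0,0,0,0,0]]]') | grep -E "time|wrist"
```

```text
time: 17.8
wrist_force: [-12.0, 11.4, 0.7]
time: 18.5
wrist_force: [-12.3, 10.6, 1.7]
```

```bash
(python3 -m jog '[[[-0.104,0.083,-0.03,1,0],[-0.084,0.047,-0.027,1,0],[-0.087,0.038,-0.03,1,0],[-0.09,0.029,-0.032,1,0],[-0.091,0.019,-0.034,1,0],[-0.092,0.01,-0.036,1,0],[-0.092,0,-0.038,1,0],[-0.092,-0.009,-0.039,1,0]]]';
python3 -m jog '[[[-0.09,-0.02,-0.04,1,0],[-0.088,-0.029,-0.04,1,0],[-0.085,-0.038,-0.04,1,0],[-0.2,0,0,1,0],[-0.3,0,0,0,0],[-0.2,0,0.2,0,0],[0,0,0.5,0,0],[0,0,0.6,0,0]]]') | grep -E "time|pos|rot|wrist"
```

```text
time: 19.3
ee_pos: [0.5334, -0.2082, 0.0787]
tcp_rot: [-179.9, -0.1, 72.8]
wrist_force: [-3.3, 3.4, 0.7]
time: 20.1
ee_pos: [0.4851, -0.2132, 0.1389]
tcp_rot: [-180.0, -0.0, 92.6]
wrist_force: [0.8, -0.5, 0.0]
```

```bash
python3 -m jog '[[[-0.2,0,0.6,0,0],[-0.4,0,0.6,0,0],[-0.6,0,0.3,0,0],[-0.6,0,0,0,0],[-0.3,0,0,0,0],[0,0,0,0,0],[0,0,0,0,0]]]' | grep -E "time|pos|wrist"
python3 - <<'E'
from h import *
from workcell import camera
for n,c in(("scene",(180,320,190,430)),("top",(115,245,280,430))):
    im=camera(n);a=im[c[0]:c[1],c[2]:c[3]];cv2.imwrite(f"pics/{n}9.png",cv2.resize(a,(720,int(720*a.shape[0]/a.shape[1])),interpolation=cv2.INTER_CUBIC))
t,s=[cv2.imread(f"pics/{n}9.png") for n in("top","scene")]
cv2.imwrite("pics/end.png",np.hstack([cv2.resize(t,(400,347)),cv2.resize(s,(400,347))]))
E
```

```text
time: 20.8
ee_pos: [0.3811, -0.2136, 0.2138]
wrist_force: [0.4, 0.1, 0.3]
```

View pics/end.png

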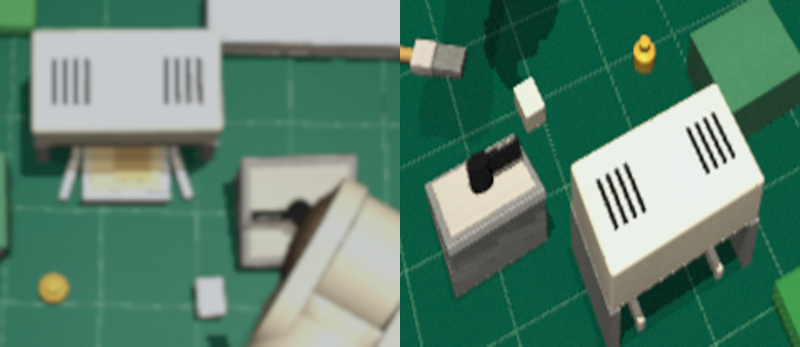

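The carrier is home at left (127,170), the knob lever is back at rest at right (500,160), the weight and stone haven't moved, and the robot touches nothing. I'm handing in.

```bash
python3 -c "from workcell import ticket;print(ticket.job_done())"
```

```text
the job is handed in; nothing more can be done
None
```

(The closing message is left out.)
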